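# Two-key interlock reset and start of the board tester

### The job

Reset the tester's safety interlock: with one fingertip on each, press the two round keys of the wide control box down together, keep both fully down for two seconds, then let both come up. Then start the test by pressing the square key of the small control box fully down with a fingertip, and let it come up too. Nothing is to be picked up or pushed out of its place, neither the boxes nor the things around them.

Things in the scene. Friction and masses are not known exactly. Their poses are not given: they have to be found in the camera images.
- reset_pod: wide control box, loose on a 2.5 mm thick blue mat on the bench, about 0.9 kg, rubber feet: grey plastic with an aluminium cover plate, 72 (x) x 116 (y) x 40 (z) mm; origin at the centre of its underside, z up; its two round grey keys, each in a black bezel, stand on top side by side along its y axis, at y = +30 and -30 mm, x = 0 (centres 60 mm apart). Stands level on the mat, turned by up to 0.5 rad either way; keys face up; which of the two boxes is on the left varies
- reset_left_top (a point): centre of the flat top of the round key at y = +30 mm of the wide box; moves down with the key. Key 30 mm across; its top stands 56 mm above the underside of the box at rest and 12 mm above the top of a 4 mm high bezel ring, 42 mm across, on the cover plate. About 4 mm of key still stands above the bezel when fully down
- reset_right_top (a point): the same for the round key at y = -30 mm of the wide box
- reset_left (a joint): travel of the round key at y = +30 mm: 0 up, 0.008 (m) fully down against a hard stop, spring return; it starts to move at about 1.2 N and is fully down at about 4 N (so the pair together at about 8 N)
- reset_right (a joint): the same for the round key at y = -30 mm
- start_pod: small control box, loose on the same mat, about 0.9 kg, same make, 72 x 72 x 40 mm; origin at the centre of its underside, z up; one square grey key in a black bezel in the middle of its top. Stands level on the mat, turned by up to 0.5 rad either way
- start_key_top (a point): centre of the flat top of the square key; moves down with it. Key 28 x 28 mm, top 56 mm above the underside of the box at rest, 12 mm above the top of a 40 mm square bezel
- start_key (a joint): travel of the square key: 0 up, 0.008 (m) fully down against a hard stop, spring return; starts to move at about 1.2 N, fully down at about 4 N
- multimeter: bystander: pocket multimeter, 150x74x44 mm, loose; origin at the centre of its underside
- mouse: bystander: black computer mouse, 98x56x32 mm, loose, on the desk to the left; origin at the centre of its underside
- side_cutters: bystander: side cutters, 109x58x12 mm, loose; origin at the centre of its underside
- solder_spool: bystander: solder reel, 60 mm across, 34 mm high, standing on its flange, loose; origin at the centre of its underside
Mind the look-alikes: they are no part of the job. Leave any red or turquoise look-alike of the start_pod alone.

How it is judged:
By the outcome, as a careful person would: the job done as asked, in the order asked, and still so for the second after the job is handed in, with the robot touching nothing.
It also fails if it takes over 45 s, if anything falls off the work surface, if the arm or the gripper's body presses on something with over 40 N, if the wrist force passes 120 N, or if a joint passes its speed limit or range.

### The arm

A 6-joint arm with a two-finger parallel gripper is mounted at the origin on a cart in front of the work surface, level with it; the furniture and walls round the work are solid. World frame = base frame: x ahead of the robot, y to its left, z up, the work surface at z = 0. Lengths are in m, angles in rad, forces in N, time in s.
With the tool pointing down it reaches from about 0.3 to 0.875 m from the base axis. Payload 6.4 kg.
Tool frame: the origin (TCP) lies at the very end of the fingers, on their centre line; the grasp point (between the pads) lies 19 mm behind it; z points along the fingers, y is the direction in which the jaws open and shut (so a half turn about z gives the same grasp; the last joint's range is limited). The gripper opens to 88 mm and grips with 3 to 60 N. Pads are 18 mm wide; open, the fingers measure 123 mm over their backs; the gripper's body (75 mm by 187 mm) begins 45 mm behind the grasp point.
Start: joints at [-1.327, 0.181, 1.607, -0, 1.354, -0.206], TCP at [0.25, -0.518, 0.239] pointing down, gripper open.
Joint ranges: [-2.99, 2.99], [-0.89, 2.07], [0.3, 2.58], [-1.14, 4.28], [0, 2.63], [-3.12, 3.12]. Speed limits (rad/s): [2.57, 2.57, 3.01, 3.14, 3.14, 3.14].

### API

Orientations are given as a unit quaternion [w, x, y, z].
In Python, from plant import r, fingers, imaging, sensors gives the robot as it stands. Calls block until the motion is done:
- r.movep(position, orientation): joint-space move of the TCP to a pose.
- r.movel(position, attitude=None, rate=0.15, threshold=None): straight line of the TCP; attitude=None keeps the orientation; rate is the mean speed in m/s. With threshold (N) it stops when the force on the tool has changed by that much, and returns True; else False.
- r.set_joints(angles): joint-space move.
- fingers.move_gripper(opening, effort=None): opening from 0.0 (shut) to 1.0 (fully open); effort is the grip in N (None keeps the last); returns when the fingers have stopped.
- r.wait(seconds).
- r.inverse_kinematics(position, orientation): joint angles nearest the present ones, or None.
- imaging.grab_frame(name): name is "scene" or "top" or "wrist"; returns a dict with "pixels" (384x512x3 uint8, red, green, blue), "z_map" (384x512 float32, m along the optical axis (not along the pixel's ray), 0 where there is no reading), "fx", "fy", "cx", "cy" (pixels), "rvec" (rotation vector, rad) and "tvec" (3), from world to camera coordinates, as OpenCV has them; the wrist camera has in their place "tool_from_camera" (4x4, takes a point from camera to tool coordinates, whose origin is the TCP and whose axes are the flange's). Camera axes: x right, y down, z forward; pixel columns grow to the right and rows downward; lengths in m; the calibration is good to about 2 mm. The wrist camera is an equidistant fisheye: a pixel r from the principal point sees the ray r / f radians off the axis. A picture is of the moment at which its call begins: read the wrist's pose just before it.
A pose or a line that the arm cannot do raises r.Unreachable and nothing moves.
- r.close_job(): hands the job in, once; it reports no verdict.
Readings, each from a call of its own:
- sensors.current_t(): time.
- sensors.current_joint_positions(): joint angles.
- sensors.current_qd(): joint speeds.
- sensors.current_effort(): joint torques, N m.
- sensors.current_tool_pos(): TCP position.
- sensors.current_tool_rot(): TCP orientation.
- sensors.current_force(): force on the tool from outside, world axes, zero at the start.
- sensors.current_torque(): the same for the moment, N m.
- sensors.current_width(): opening from 0.0 (shut) to 1.0 (fully open).
Only numpy, scipy, OpenCV 4.12 (cv2) and the standard library are available. Lean on these libraries where they do the work, as an engineer would, in place of code of your own. Each camera call takes 0.05 s, during which the arm holds its last target. There are 200 camera calls.

## Working session

There is one attempt and no reset: what is moved stays moved. The work goes in short steps, each a Python script; the robot and the scene stay as the last script left them, time stands still between calls to the robot, and variables do not carry over. Pictures are saved under pics/ and viewed, about 8 in all and at most 12, crops included, and the job is handed in when it is done.

```bash
mkdir -p pics; ls
cat > h.py <<'E'
import numpy as np, cv2
from plant import r, fingers, imaging, sensors
def save(n,f): cv2.imwrite(n,cv2.cvtColor(f["pixels"],cv2.COLOR_RGB2BGR))
def world(f,u,v,z=None):
    R,_=cv2.Rodrigues(np.array(f["rvec"],float)); t=np.array(f["tvec"],float).ravel()
    d=np.array([(u-f["cx"])/f["fx"],(v-f["cy"])/f["fy"],1.])
    if z is None: c=d*f["z_map"][int(round(v)),int(round(u))]; return R.T@(c-t)
    o=-R.T@t; w=R.T@d; return o+w*(z-o[2])/w[2]
E
python3 - <<'E'
from h import *
import pickle
fs={n:imaging.grab_frame(n) for n in("scene","top")}
pickle.dump(fs,open("f.pkl","wb"))
a=np.hstack([fs["top"]["pixels"],fs["scene"]["pixels"]])
save("pics/top.png",{"pixels":cv2.resize(fs["top"]["pixels"],(800,600),interpolation=cv2.INTER_CUBIC)})
save("pics/scene.png",{"pixels":fs["scene"]["pixels"]})
print(sensors.current_t())
E
```

```text
pics
0.1
```

View pics/top.png

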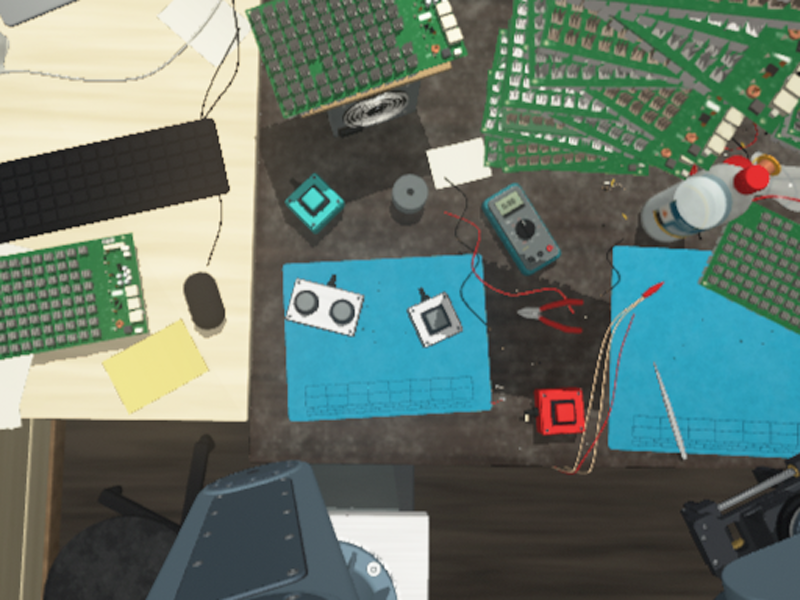

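View pics/scene.png

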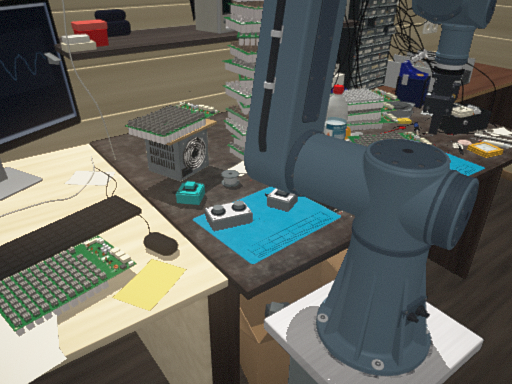

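The top view (800x600) shows the wide box with round keys at about (306,302) and (342,312), and the plain grey start pod at (437,319). The turquoise pod (314,205) and the red one (558,411) are look-alikes. Both real pods are on the blue mat and have aluminium cover plates. I'll confirm this in an enlarged crop and measure there.

Run:
```python
from h import *
import pickle
f=pickle.load(open("f.pkl","rb"))["top"]
c=f["pixels"][170:230,178:305]
save("pics/crop.png",{"pixels":cv2.resize(c,None,fx=6,fy=6,interpolation=cv2.INTER_CUBIC)})
for n,(u,v) in dict(k1=(306,302),k2=(342,312),sq=(437,319),mat=(380,350)).items():
    u,v=u*.64,v*.64
    print(n,world(f,u,v).round(4),world(f,u,v,.0585).round(4))
```

```text
k1 [0.4966 0.0462 0.06  ] [0.4967 0.0464 0.0585]
k2 [ 0.4818 -0.0112  0.0578] [ 0.4817 -0.0113  0.0585]
sq [ 0.473  -0.1629  0.0606] [ 0.4731 -0.1631  0.0585]
mat [ 0.4219 -0.0733  0.0034] [ 0.4223 -0.0729  0.0585]
```

View pics/crop.png

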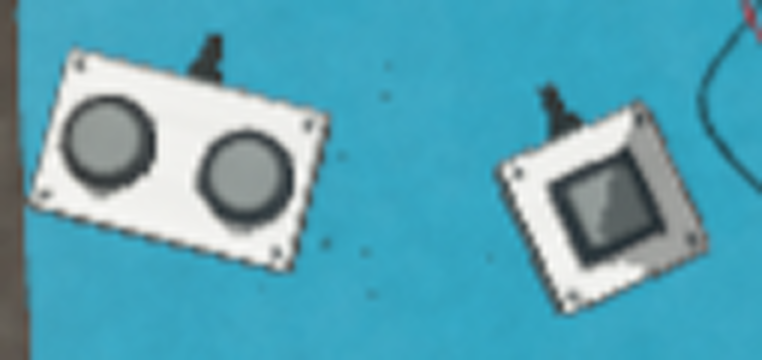

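The crop confirms it: two round keys on the left pod at crop (109,138) and (246,172), and a square key on the right pod at (607,205). The key spacing measures 59.6 mm against 60 and the heights are about 0.0585, so both are consistent. Next I go above the wide pod with the fingertips 60 mm apart and look with the wrist camera.

```bash
cat >> h.py <<'E'
from scipy.spatial.transform import Rotation as Ro
def quat(yv):
    y=np.array([yv[0],yv[1],0.]);y/=np.linalg.norm(y);z=np.array([0,0,-1.]);x=np.cross(y,z)
    q=Ro.from_matrix(np.c_[x,y,z]).as_quat(); return [q[3],q[0],q[1],q[2]]
def tool():
    q=sensors.current_tool_rot(); return np.array(sensors.current_tool_pos()),Ro.from_quat([q[1],q[2],q[3],q[0]]).as_matrix()
def wpix(f,T,P):
    p,R=T; M=np.array(f["tool_from_camera"]); c=np.linalg.inv(M)@np.r_[R.T@(np.array(P)-p),1]; c=c[:3]
    th=np.arctan2(np.hypot(c[0],c[1]),c[2]); a=np.arctan2(c[1],c[0])
    return np.array([f["cx"]+f["fx"]*th*np.cos(a),f["cy"]+f["fy"]*th*np.sin(a)])
def wworld(f,T,u,v,z):
    p,R=T; M=np.array(f["tool_from_camera"]); a=(u-f["cx"])/f["fx"];b=(v-f["cy"])/f["fy"];th=np.hypot(a,b)
    d=np.array([np.sin(th)*a/th,np.sin(th)*b/th,np.cos(th)]); o=p+R@M[:3,3]; w=R@M[:3,:3]@d
    return o+w*(z-o[2])/w[2]
E
python3 - <<'E'
from h import *
import pickle
f=pickle.load(open("f.pkl","rb"))["top"]
K=[world(f,178+(x-2.5)/6,170+(y-2.5)/6,.0585) for x,y in((109,138),(246,172),(607,205))]
print(np.round(K,4),np.linalg.norm(K[0]-K[1]))
m=(K[0]+K[1])/2; d=(K[0]-K[1])[:2]
best=None
for s in(1,-1):
    q=quat(s*d); j=r.inverse_kinematics([m[0],m[1],.14],q); print(s,j)
    if j is not None and (best is None or abs(j[5])<abs(best[0])): best=(j[5],q)
q=best[1]
r.movep([m[0],m[1],.14],q)
fingers.move_gripper(.48)
T=tool(); w=imaging.grab_frame("wrist"); pickle.dump((w,T),open("w.pkl","wb"))
print(sensors.current_t(),sensors.current_width(),T[0],q,sensors.current_force())
for k in K: print(wpix(w,T,k).round(1))
save("pics/w1.png",{"pixels":cv2.resize(w["pixels"],(768,576),interpolation=cv2.INTER_CUBIC)})
E
```

```text
[[ 0.4985  0.0467  0.0585]
 [ 0.4853 -0.0104  0.0585]
 [ 0.4741 -0.1608  0.0585]] 0.05861316748930432
1 [-2.04868458e-01  1.13001381e-01  1.89972852e+00 -4.44089210e-16
  1.12886275e+00 -1.54909229e+00]
-1 [-2.04868458e-01  1.13001381e-01  1.89972852e+00 -4.44089210e-16
  1.12886275e+00  1.59250036e+00]
3.0917 0.47843630412298777 [0.49187569 0.018149   0.13999887] [np.float64(0.0), np.float64(0.11304408710708372), np.float64(0.9935899729617476), np.float64(0.0)] [-0.74880883  0.90968933  0.48392682]
[292.5 198.8]
[219.8 198.8]
[ 69.1 221.1]
```

View pics/w1.png

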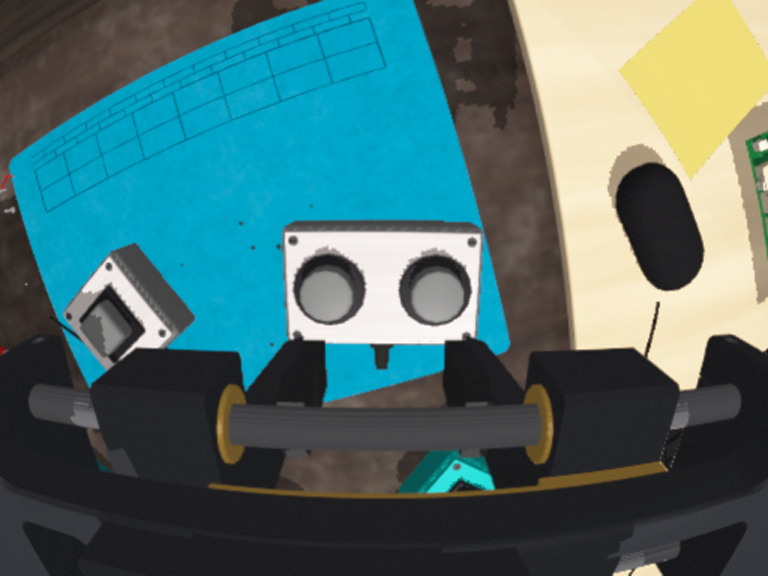

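The wrist view shows the round key tops at about (326,296) and (439,295), and the square key at about (112,324) (1.5x scale). That agrees with the prediction to 1–2 px. I'll convert these to positions.

Run:
```python
from h import *
import pickle
w,T=pickle.load(open("w.pkl","rb"))
P=[wworld(w,T,u/1.5,v/1.5,.0585) for u,v in((439,295),(326,296),(112,324))]
print(np.round(P,4),np.linalg.norm(P[0]-P[1]),(P[0]+P[1])/2)
# tip positions in wrist view at present
for s in(1,-1): print(wpix(w,T,T[0]+T[1]@[0,s*.03,0])*1.5)
c=cv2.resize(w["pixels"][140:260,40:330],None,fx=2.75,fy=2.75,interpolation=cv2.INTER_CUBIC); save("pics/w2.png",{"pixels":c})
```

```text
[[ 0.4967  0.0471  0.0585]
 [ 0.4837 -0.012   0.0585]
 [ 0.4707 -0.1516  0.0585]] 0.06060032529446644 [0.49019676 0.01753999 0.0585    ]
[466.69031433 361.08453108]
[302.42156737 361.20562986]
```

View pics/w2.png

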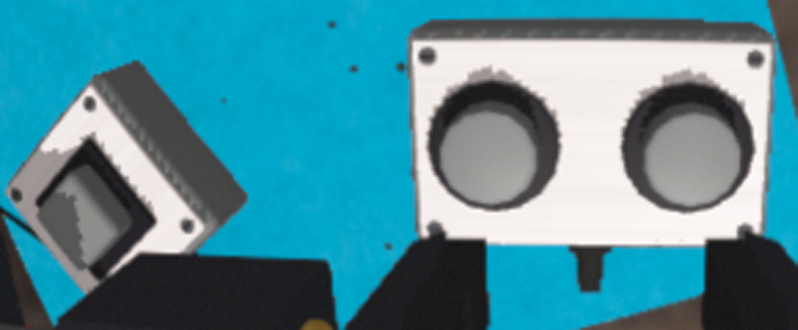

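Enlarged, the key centres map to native (217.8,198.2) and (291.3,198.9), within 1.5 px of the prediction. The square key is at (69.8,219). Now I press the pair.

Run:
```python
from h import *
import pickle
m=[.4913,.0180]
st=lambda s:print(s,round(sensors.current_t(),2),np.round(sensors.current_tool_pos(),4),np.round(sensors.current_force(),2),np.round(sensors.current_torque(),2))
r.movel([*m,.068],rate=.1); st("above")
hit=r.movel([*m,.0475],rate=.015,threshold=16); st(hit)
r.wait(.3); st("hold")
T=tool(); w=imaging.grab_frame("wrist"); pickle.dump((w,T),open("w3.pkl","wb"))
save("pics/w3.png",{"pixels":cv2.resize(w["pixels"][140:260,130:380],None,fx=3.2,fy=3.2,interpolation=cv2.INTER_CUBIC)})
```

```text
above 3.96 [0.4918 0.0179 0.0685] [-0.63  0.13 -0.63] [ 0.02 -0.15 -0.  ]
True 5.04 [0.4914 0.018  0.051 ] [-1.89 -0.46  7.12] [0.07 0.31 0.03]
hold 5.34 [0.4914 0.018  0.051 ] [-1.86 -0.69  7.07] [0.06 0.21 0.01]
```

View pics/w3.png

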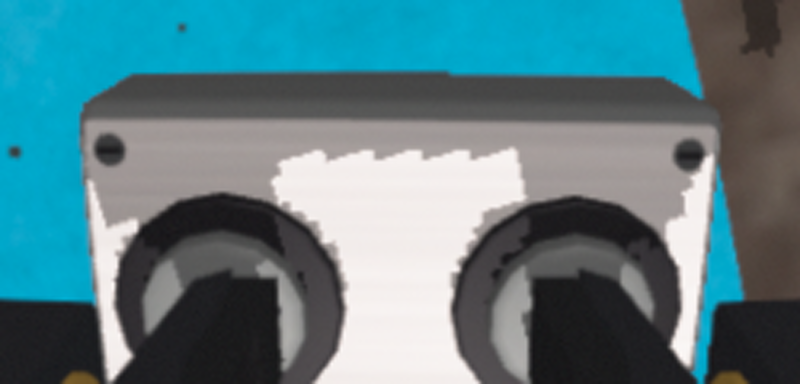

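Both fingertips sit well inside their keys, but 7 N isn't the full 8 N yet. I'll push on in small steps to a firm force, hold, then release.

Run:
```python
from h import *
st=lambda s:print(s,round(sensors.current_t(),2),np.round(sensors.current_tool_pos(),4),np.round(sensors.current_force(),2),np.round(sensors.current_torque(),2))
p=list(sensors.current_tool_pos()); z=p[2]
while np.array(sensors.current_force())[2]<18 and z>.0465:
    z-=.0004; r.movel([p[0],p[1],z],rate=.01); r.wait(.1); st(round(z,4))
for _ in range(6): r.wait(.5)
st("held")
r.movel([p[0],p[1],.075],rate=.05); st("up")
r.movel([p[0],p[1],.12],rate=.15)
```

```text
0.0506 5.74 [0.4913 0.018  0.0509] [-2.71  0.67  8.13] [ 0.13  0.37 -0.01]
0.0502 6.09 [0.4914 0.018  0.0508] [-4.34  0.07 11.09] [0.09 0.6  0.01]
0.0498 6.44 [0.4914 0.018  0.0508] [-5.12  0.87 15.08] [ 0.19  0.84 -0.04]
0.0494 6.79 [0.4915 0.018  0.0508] [-7.89  1.45 18.17] [ 0.17  1.13 -0.06]
held 9.79 [0.4915 0.018  0.0507] [-7.4   0.51 18.05] [ 0.25  1.14 -0.07]
up 10.46 [0.4912 0.018  0.0748] [ 0.03 -0.26  0.17] [ 0.05 -0.09  0.  ]
```

The hard stop was reached: z stayed at 0.0508 while the force rose from 8 to 18 N, with little change in moment, so both keys shared the load. The hold lasted over 3 s. Next I go to the start key with one fingertip and look first.

Run:
```python
from h import *
import pickle
k=np.array([.4741,-.1608]); T=tool(); u=T[1]@[0,1,0]; u=u[:2]/np.linalg.norm(u[:2]); u*=np.sign(u[1])
t=k+.03*u
r.movel([t[0],t[1],.12],rate=.2)
T=tool(); w=imaging.grab_frame("wrist"); pickle.dump((w,T),open("w4.pkl","wb"))
print(sensors.current_t(),T[0],wpix(w,T,[*k,.0585]),[wpix(w,T,x) for x in([.4985,.0467,.0585],[.4853,-.0104,.0585])])
save("pics/w4.png",{"pixels":cv2.resize(w["pixels"][130:280,110:370],None,fx=3,fy=3,interpolation=cv2.INTER_CUBIC)})
```

```text
11.8583 [ 0.48040619 -0.13074387  0.11938235] [214.6935706  207.65477746] [array([462.20993511, 179.77832577]), array([406.96793111, 178.56426932])]
```

View pics/w4.png

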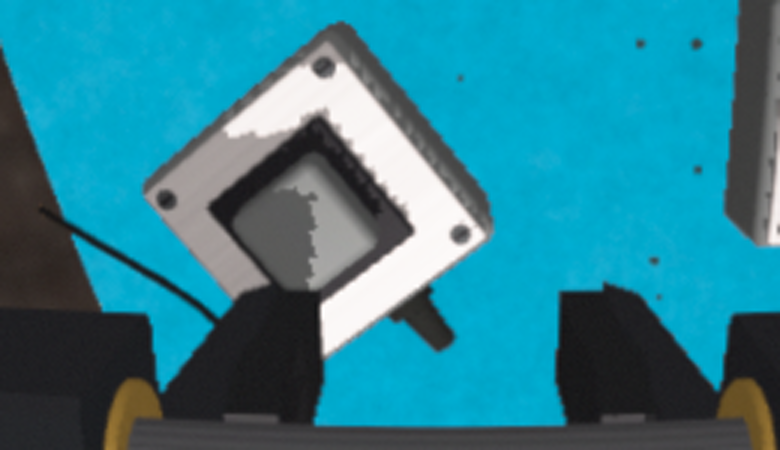

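The square key's top centre is at crop (305,228), native (211.7,206), about 3 px from the prediction. I'll correct for that and press.

Run:
```python
from h import *
import pickle
w,T=pickle.load(open("w4.pkl","rb"))
st=lambda s:print(s,round(sensors.current_t(),2),np.round(sensors.current_tool_pos(),4),np.round(sensors.current_force(),2),np.round(sensors.current_torque(),2))
k=wworld(w,T,211.5,205.8,.0585)[:2]; print(k)
k=.7*k+.3*np.array([.4741,-.1608])
u=T[1]@[0,1,0]; u=u[:2]/np.linalg.norm(u[:2]); u*=np.sign(u[1]); t=k+.03*u
r.movel([*t,.068],rate=.1); st("above")
print(r.movel([*t,.052],rate=.02,threshold=14)); st("a")
z=sensors.current_tool_pos()[2]
while np.array(sensors.current_force())[2]<11 and z>.0465:
    z-=.0004; r.movel([*t,z],rate=.01); r.wait(.1); st(round(z,4))
r.wait(.7); st("held")
T=tool(); w=imaging.grab_frame("wrist")
save("pics/w5.png",{"pixels":cv2.resize(w["pixels"][130:280,110:370],None,fx=3,fy=3,interpolation=cv2.INTER_CUBIC)})
r.movel([*t,.075],rate=.05); st("up")
```

```text
[ 0.47217962 -0.16275379]
above 12.53 [ 0.4798 -0.1328  0.0682] [ 0.18 -0.35 -0.68] [ 0.   -0.1  -0.01]
False
a 13.47 [ 0.4796 -0.133   0.0522] [0.16 0.24 2.82] [-0.07 -0.16  0.04]
0.0518 13.82 [ 0.4797 -0.1331  0.0519] [ 0.12 -0.3   2.96] [-0.1  -0.18  0.03]
0.0514 14.18 [ 0.4796 -0.133   0.0514] [ 0.77 -0.44  3.19] [-0.11 -0.24  0.05]
0.051 14.53 [ 0.4797 -0.133   0.0511] [ 1.18 -0.54  3.84] [-0.11 -0.33  0.06]
0.0506 14.88 [ 0.4797 -0.133   0.0508] [-0.41  0.63  5.8 ] [-0.12 -0.2  -0.03]
0.0502 15.22 [ 0.4797 -0.133   0.0507] [-0.54  0.38  8.69] [-0.1   0.    0.03]
0.0498 15.57 [ 0.4797 -0.1331  0.0507] [-2.12  0.34 11.86] [-0.08  0.25 -0.06]
held 16.27 [ 0.4797 -0.1331  0.0507] [-1.93  1.01 12.33] [-0.07  0.28 -0.09]
up 16.98 [ 0.4792 -0.1328  0.0748] [-0.24  0.47 -0.15] [ 0.06 -0.13 -0.03]
```

View pics/w5.png

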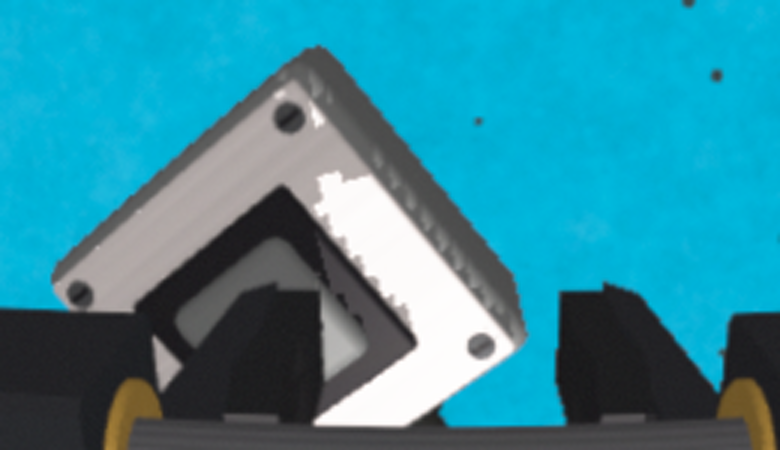

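The fingertip was on the key and the hard stop was at z 0.0507, reached by about 4–6 N and pressed to 12 N. I'll retreat and compare the top view with the first one.

Run:
```python
from h import *
import pickle
p=sensors.current_tool_pos(); r.movel([p[0],p[1],.2],rate=.15)
r.set_joints([-1.327,.181,1.607,0,1.354,-.206]); r.wait(.3)
f=imaging.grab_frame("top"); f0=pickle.load(open("f.pkl","rb"))["top"]
d=np.abs(f["pixels"].astype(int)-f0["pixels"]).max(2)
print(sensors.current_t(),sensors.current_tool_pos(),(d[100:280,100:400]>25).sum())
for x,y in((109,138),(246,172),(607,205)):
    u,v=178+(x-2.5)/6,170+(y-2.5)/6; print(world(f0,u,v).round(4),world(f,u,v).round(4))
save("pics/end.png",{"pixels":np.vstack([cv2.resize(g["pixels"][150:235,175:375],None,fx=3.5,fy=3.5) for g in(f0,f)])})
```

```text
19.9667 [ 0.25057583 -0.51742313  0.23865179] 0
[0.4983 0.0465 0.0602] [0.4983 0.0463 0.0613]
[ 0.4852 -0.0106  0.0605] [ 0.4852 -0.0105  0.0595]
[ 0.474  -0.1605  0.0608] [ 0.4741 -0.1607  0.0591]
```

View pics/end.png

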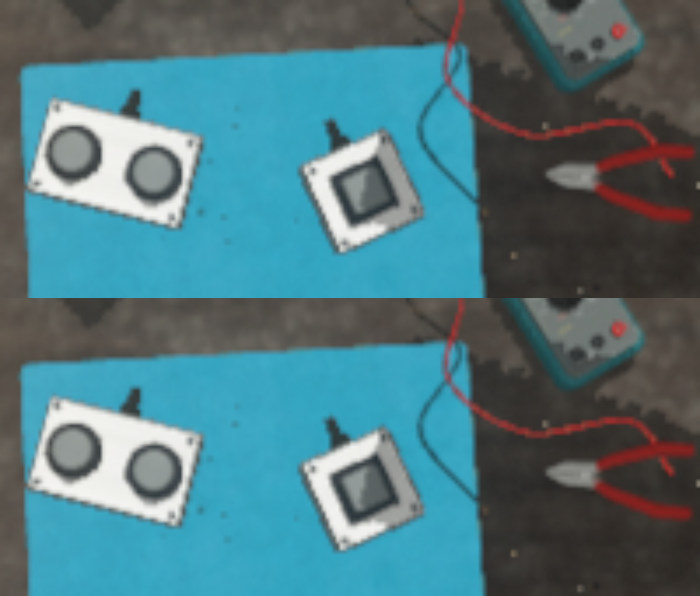

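Before and after look the same: nothing moved and all three keys are up. Handing in.

```bash
python3 -c "
from h import *
r.close_job(); print(sensors.current_t())"
```

```text
the job is handed in; nothing more can be done
the job is handed in; nothing more can be done
```

The job is done and handed in at about 20 s of the 45 s allowed. I pressed the two round keys of the wide box together, one fingertip on each. I held them at the hard stop (tool height steady at 0.0508 m, 18 N) for about 3 s, then released them. After that I pressed the square key of the plain grey start pod with one fingertip (stop at 0.0507 m, 12 N) and let it come up.

- **Final checks:** the top view after retreating shows no pixel change over the work area compared with the start. All three keys are back at rest height, within the depth camera's 1–2 mm noise, and the arm is clear of everything.
- **Not seen directly:** no sensor reads the travel of each round key. That both were fully down rests on the force, height and moment readings, which showed the load shared between them. A sideways force of about 7 N appeared during the hold, but the wide box did not move.

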